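Lock the stop stud in the T-slot rail

TASK

Pick out the clamp stud with the straight bar handle and lower its head into the wide opening of the aluminium T-slot rail, slide it lengthwise along the slot right up to the closed end beside the plywood panel, then turn it a quarter turn so that its head locks crosswise under the lips. Let go and leave it standing upright with its flange resting on the rail; leave the other two studs standing where they are.

Things in the scene. Friction and masses are not known exactly. Their poses are not given: they have to be found in the camera images.
- stud: Steel clamp stud, 0.2 kg, 74 mm tall, standing on its head. Origin: centre of underside, z up. Oblong head 48 (x) by 24 (y) mm, z 0-10; round neck 10 mm across, z 10-22; round flange 52 mm across, z 22-28; dark straight bar handle 50 (x) by 14 (y) mm, z 28-74, along the head's length (so it shows how the head lies): grip it across its 14 mm. The same after half a turn.
- rail: Fixed T-slot rail 80 mm wide, top z 30. Origin: on the table under the stud's axis when at the closed end; x: along slot to closed end, z up. Opening 64 (x) by 34 mm, centre x -120; lead-ins to x -78; then slot 20 mm wide, end x +5. Lips z 22-30; channel 60 mm wide, floor z 5. Stud's origin is at z 8 with flange on the lips: head clears floor by 3, lips by 4. Panel from x 31, top z 36; fence z 45 at x 170.
- star_stud: Bystander stud with a round five-lobed star knob (52 mm across) and a round foot, 72 mm tall, loose; origin at the centre of its underside. Leave it standing.
- hex_stud: Bystander stud with a hexagon nut near the top of a bare 14 mm shank and a 50 mm square foot, 70 mm tall, loose; origin at the centre of its underside. Leave it standing.
Not all that is in view belongs to the job. What is shaped like the stud but blue or yellow is not meant.

How it is judged:
By the outcome, as a careful person would: the job done as asked, in the order asked, and still so for the second after the job is handed in, with the robot touching nothing.
It also fails if it takes over 48 s, if anything falls off the work surface, if the arm or the gripper's body presses on something with over 40 N, if the wrist force passes 120 N, or if a joint passes its speed limit or range.

ROBOT

A 6-joint arm with a two-finger parallel gripper is mounted at the origin on the work surface. World frame = base frame: x ahead of the robot, y to its left, z up, the work surface at z = 0. Lengths are in m, angles in rad, forces in N, time in s.
With the tool pointing down it reaches from about 0.3 to 0.95 m from the base axis. Payload 3.1 kg.
Tool frame: the origin (TCP) lies at the very end of the fingers, on their centre line; the grasp point (between the pads) lies 19 mm behind it (tcp_to_grasp is the distance from the TCP to the grasp point, in m); y points along the fingers, z is the direction in which the jaws open and shut, and the axes are right-handed (so a half turn about y gives the same grasp; the last joint's range is limited). The gripper opens to 85 mm and grips with 20 to 120 N. Pads are 22 mm wide; open, the fingers measure 114 mm over their backs; the gripper's body (76 mm by 85 mm) begins 54 mm behind the grasp point. The pads swing forward as they close: fully open they stand 13 mm farther back than shut.
Start: joints at [1.072, 0.308, 1.634, -0, 1.2, -0.07], TCP at [0.26, 0.568, 0.231] pointing down, gripper open.
Joint ranges: [-3.06, 3.06], [-0.79, 1.96], [0.05, 2.63], [-1.19, 4.34], [0.05, 2.64], [-2.94, 2.94]. Speed limits (rad/s): [2.79, 2.79, 3.14, 3.14, 3.14, 3.14].

INTERFACE

Orientations are given as a rotation vector (axis times angle).
In Python, from station import * gives the robot as it stands.
- The arm moves only by the tool send_rows, never from a script. Its argument "increments" is one flat list of numbers, 4 for each row, row after row: the shift along the world's x, y, z in mm, then the turn about the world's z in rad. A call has exactly 8 rows; each row shifts and turns the commanded pose from where the row before left it; what a row does not reach is not made up. A row lasts 1/10 s, in which the tool goes at most 50 mm and 8.59 degrees, less where a joint would pass 70% of its speed; a pose out of reach is approached as far as the arm can. A call is refused whole if a number of a shift passes 50 or a number of a turn 0.15, either way. A call with a gripper value outside its range is refused whole. "fingers" is the opening, from -1 (shut) to 1 (fully open), so that 0 is half open, set as the call begins (left out, the last holds). The fingers move at their own pace and stop on an object; "squeeze" is the grip in N (left out, the last holds). Time passes only in rows, so rows that do not move let the fingers close, or fill a call up. It gives the time, the measured TCP pose, the force and the opening at its end, in the units of the state.
- state(): the state, without advancing time (a new reading comes with each control period).
- get_image(name): name is "side" or "top"; returns a dict with "img" (480x640x3 uint8, blue, green, red), "fx", "fy", "cx", "cy" (pixels), "origin" and "orientation" of the camera in the world. Camera axes: x right, y down, z forward; pixel columns grow to the right and rows downward; lengths in m; the calibration is good to about 2 mm. A picture is of the moment at which its call begins. There is no depth.
- sign_off(): hands the job in, once; it reports no verdict.
Trained networks look in a picture, given as the dict that the camera call returned (one of the last four; its "shot" number tells which), for a name from the list of things; names that differ only in an ending like _2 or _b are one class to them, and where a whole thing is asked for, a point or a joint stands for the part that bears it (a point fixed in the world has none). Each returns a list of dicts, best first, with "score" (0 to 1); they miss things now and then, are a little off and sometimes report something else, mostly with a low value. They report only what shows in the picture. A call takes as long as a camera call. They do not tell look-alikes from the thing itself.
- spot_in(picture, thing): "centre" ([column, row] in pixels, amid what is visible of it).
The state is a dict: "time": time; "q": joint angles; "dq": joint speeds; "joint_efforts": joint torques, N m; "eef_pos": TCP position; "ee_rot": TCP orientation; "force": force on the tool from outside, world axes, zero at the start; "moment": the same for the moment, N m; "gripper_width": finger opening in m.
Only numpy, scipy, OpenCV 4.12 (cv2) and the standard library are available. Lean on these libraries where they do the work, as an engineer would, in place of code of your own. Each camera call takes 0.05 s, during which the arm holds its last target.

## Working session

There is one attempt and no reset: what is moved stays moved. The work goes in short steps, Python scripts to look and compute and a tool call to move; the robot and the scene stay as the last step left them, time stands still between calls to the robot, and variables do not carry over. Pictures are saved under pics/ and viewed, and the job is handed in when it is done.

Besides the shell and the picture viewer there is one more tool, called after "Emit:" as a command line: name --argument value ..., lists and objects as JSON in quotes. send_rows: Moves the arm, as the interface text tells. Its arguments: {"type":"object","properties":{"increments":{"type":"array","items":{"type":"number"}},"fingers":{"type":"number"},"squeeze":{"type":"number"}},"required":["increments"]}

```bash
ls; mkdir -p pics; cat > h.py <<'E'
from station import *
import numpy as np, cv2
from scipy.spatial.transform import Rotation as R
def cam(p):
    o=np.array(p["orientation"],float)
    M=R.from_rotvec(o).as_matrix() if o.shape==(3,) else (o if o.shape==(3,3) else R.from_quat(o).as_matrix())
    return np.array(p["origin"]),M
def ray(p,uv,z):
    c,M=cam(p); d=M@np.array([(uv[0]-p["cx"])/p["fx"],(uv[1]-p["cy"])/p["fy"],1])
    return c+d*(z-c[2])/d[2]
def proj(p,X):
    c,M=cam(p); q=(np.atleast_2d(X)-c)@M
    return np.c_[q[:,0]/q[:,2]*p["fx"]+p["cx"],q[:,1]/q[:,2]*p["fy"]+p["cy"]]
E
python3 - <<'E'
from h import *
s=state();print(s)
for n in("top","side"):
    p=get_image(n);cv2.imwrite(f"pics/{n}0.png",p["img"]);print(n,{k:v for k,v in p.items() if k!="img"})
    for t in("stud","rail","star_stud","hex_stud"):
        print(t,[(np.round(d["centre"]),round(d["score"],2)) for d in spot_in(p,t)])
E
```

```text
pics
{'time': 0.0, 'q': array([ 1.07230619e+00,  3.09027829e-01,  1.63520355e+00, -3.99038283e-05,
        1.19970599e+00, -6.96686417e-02]), 'dq': array([ 0.00078268, -0.00047379,  0.00031296, -0.00049911,  0.00132187,
       -0.00064299]), 'joint_efforts': array([-7.03739734e-04, -4.15259099e+01, -2.76660061e+01,  2.98601357e-06,
        1.03071757e-02, -3.40724824e-06]), 'eef_pos': array([0.25949222, 0.56766712, 0.23002478]), 'ee_rot': array([-1.5467744 ,  0.33691272, -0.33593004]), 'force': array([-0.53592467, -1.01388308, -0.65737868]), 'moment': array([-0.00560656,  0.03223033,  0.02376984]), 'gripper_width': 0.08495344941182587}
top {'fx': 488.06562103715015, 'fy': 488.06562103715015, 'cx': 321.5597807637391, 'cy': 241.80306306217642, 'origin': array([ 0.50140734, -0.00474096,  0.87177522]), 'orientation': array([-2.22453985,  2.19992554, -0.07432414]), 'shot': 1}
stud [(array([417., 201.]), 0.92), (array([428., 260.]), 0.68), (array([362., 199.]), 0.62)]
rail [(array([174., 238.]), 0.56)]
star_stud [(array([478., 280.]), 0.61)]
hex_stud [(array([379., 293.]), 0.96)]
side {'fx': 603.4947352080098, 'fy': 603.4947352080098, 'cx': 332.406292151643, 'cy': 248.5886374187579, 'origin': array([0.11719445, 0.55550225, 0.58296365]), 'orientation': array([-0.79684865,  2.46974814, -1.2298329 ]), 'shot': 2}
stud [(array([410., 208.]), 0.95), (array([354., 192.]), 0.85), (array([315., 218.]), 0.8)]
rail [(array([189., 356.]), 0.79)]
star_stud []
hex_stud [(array([416., 256.]), 0.95)]
```

View pics/top0.png

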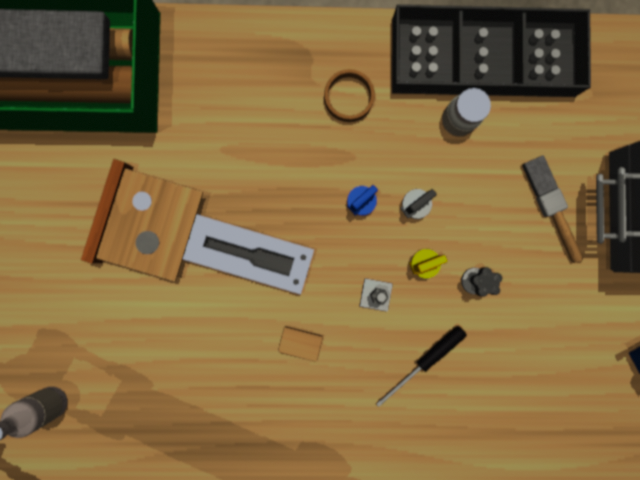

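View pics/side0.png

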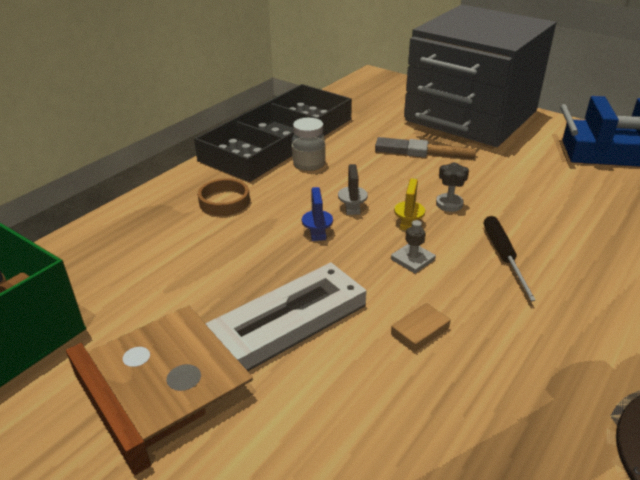

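Candidates in the top picture: grey with a dark bar at (417,201), blue at (362,199) and yellow at (428,260). The grey one fits, because it is steel with a dark straight bar handle, and blue and yellow are excluded. The star stud is at (480,281) and the hex stud at (377,296). I'll confirm with an enlarged crop.

```bash
python3 - <<'E'
from h import *
t=cv2.imread("pics/top0.png");s=cv2.imread("pics/side0.png")
a=cv2.resize(t[175:235,385:450],None,fx=6,fy=6,interpolation=cv2.INTER_CUBIC)
b=cv2.resize(s[155:225,325:380],None,fx=6,fy=6,interpolation=cv2.INTER_CUBIC)
h=max(a.shape[0],b.shape[0]);f=lambda i:cv2.copyMakeBorder(i,0,h-i.shape[0],0,0,0)
cv2.imwrite("pics/c0.png",np.hstack([f(a),f(b)]))
cv2.imwrite("pics/c1.png",cv2.resize(t[150:305,80:325],None,fx=3.2,fy=3.2,interpolation=cv2.INTER_CUBIC))
cv2.imwrite("pics/c2.png",cv2.resize(s[250:375,200:375],None,fx=4,fy=4,interpolation=cv2.INTER_CUBIC))
E
```

```text
(no output)
```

View pics/c0.png

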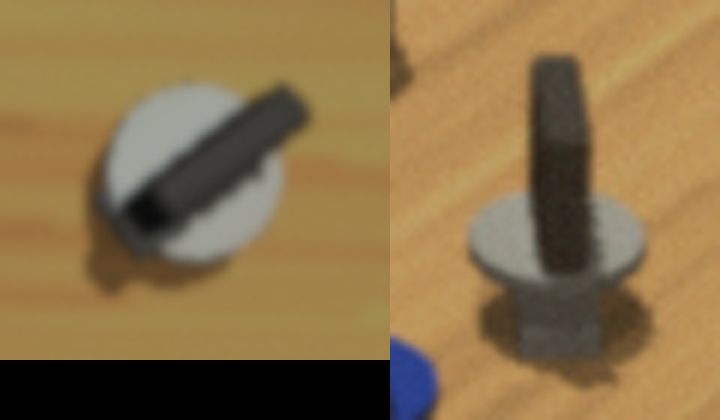

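View pics/c1.png

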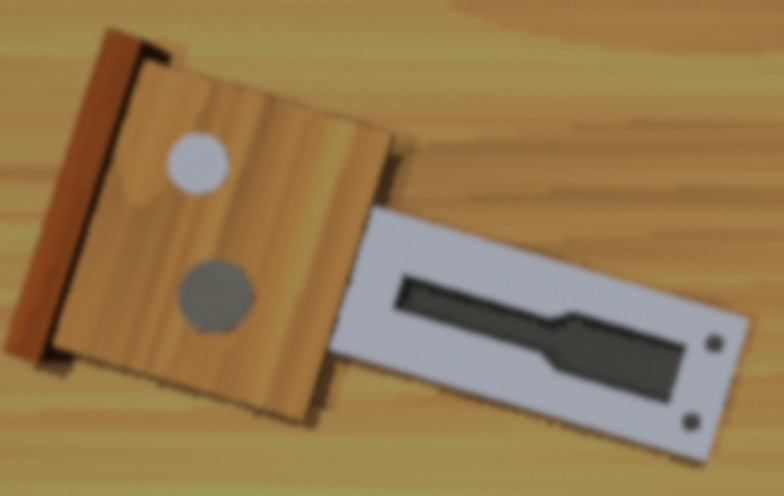

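View pics/c2.png

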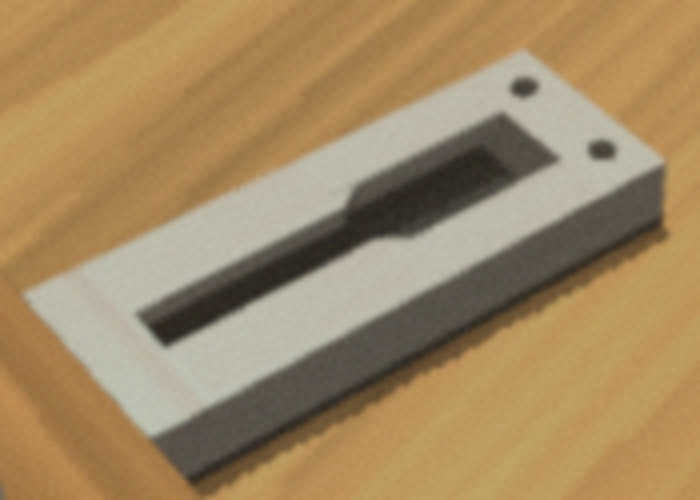

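The crop confirms it: grey flange and dark straight bar on an oblong head. In the rail crops, the closed end is next to the panel and the wide opening is at the right-hand end. Next I fit the rail and stud poses from points in both views.

```bash
cat > fit.py <<'E'
from h import *
from scipy.optimize import least_squares
T=[((404,275),(5,-10)),((394,308),(5,10)),((686,346),(-152,-17)),((668,403),(-152,17)),((548,320),(-78,-10)),((575,313),(-88,-17)),((545,350),(-78,10)),((562,369),(-88,17))]
S=[((136,316),(5,-10)),((168,346),(5,10)),((503,113),(-152,-17)),((560,158),(-152,17)),((360,185),(-88,-17)),((370,233),(-78,10)),((410,237),(-88,17))]
def run(pt,ps):
    def mk(pts,s,o):return np.array([[u/s+o[0],v/s+o[1]] for (u,v),_ in pts]),np.array([m for _,m in pts])/1e3
    A=[(pt,)+mk(T,3.2,(80,150)),(ps,)+mk(S,4,(200,250))]
    def res(x,sel):
        c,s=np.cos(x[2]),np.sin(x[2]);r=[]
        for i in sel:
            p,uv,m=A[i];X=np.c_[x[0]+c*m[:,0]-s*m[:,1],x[1]+s*m[:,0]+c*m[:,1],np.full(len(m),.03)]
            r.append((proj(p,X)-uv).ravel())
        return np.concatenate(r)
    for sel in([0],[1],[0,1]):
        f=least_squares(res,[.5,.2,1.3],args=(sel,));print(sel,np.round(f.x,4),np.abs(f.fun).max().round(2))
    return f.x
if __name__=="__main__":
    pt=get_image("top");ps=get_image("side")
    run(pt,ps)
    print("flange top",ray(pt,(417.3,203.8),.028),"side",ray(ps,(352.9,194),.028))
    g=lambda u,v:(u/6+385,v/6+175)
    print("handle",ray(pt,g(222,157),.074),"side",ray(ps,(353.3,171.7),.074))
    a,b=ray(pt,g(163,200),.074),ray(pt,g(296,103),.074);d=b-a;print("yaw",np.arctan2(d[1],d[0]),np.linalg.norm(d))
    a,b=ray(ps,((555-390)/6+325,60/6+155),.074),ray(ps,((564-390)/6+325,140/6+155),.074);d=b-a;print("yaw",np.arctan2(d[1],d[0]),np.linalg.norm(d))
    for t,z,i in(((417,201),.03,pt),((480,281),.06,pt),((377,296),.06,pt),((428,260),.06,pt),((362,199),.06,pt),((465,105),.06,pt)):print(t,ray(i,t,z).round(3))
    s=state();M=R.from_rotvec(s["ee_rot"]).as_matrix();print(M.round(3))
E
python3 fit.py
```

```text
[0] [0.5346 0.1703 1.2941] 1.84
[1] [0.5343 0.1727 1.2968] 1.86
[0, 1] [0.5346 0.1715 1.2955] 2.45
flange top [ 0.60543902 -0.19211726  0.028     ] side [ 0.60495826 -0.1894074   0.028     ]
handle [ 0.60423964 -0.18969185  0.074     ] side [ 0.60351959 -0.18646096  0.074     ]
yaw -0.9315396151031795 0.0457986430054051
yaw 2.221898157790126 0.044648477771622085
(417, 201) [ 0.61  -0.191  0.03 ]
(480, 281) [ 0.473 -0.291  0.06 ]
(377, 296) [ 0.447 -0.118  0.06 ]
(428, 260) [ 0.507 -0.203  0.06 ]
(362, 199) [ 0.608 -0.092  0.06 ]
(465, 105) [ 0.771 -0.266  0.06 ]
[[ 0.909  0.     0.416]
 [-0.416  0.     0.909]
 [-0.    -1.     0.   ]]
```

```bash
python3 - <<'E'
from h import *
from fit import *
pt=get_image("top");ps=get_image("side")
x=run(pt,ps)
c,s=np.cos(x[2]),np.sin(x[2])
def W(m,z=.03):
    m=np.array(m)/1e3;return np.c_[x[0]+c*m[:,0]-s*m[:,1],x[1]+s*m[:,0]+c*m[:,1],np.full(len(m),z)]
poly=[(5,-10),(-78,-10),(-88,-17),(-152,-17),(-152,17),(-88,17),(-78,10),(5,10)]
ims=[]
for p,k,o in((pt,4,(130,195)),(ps,4,(200,250))):
    im=cv2.resize(p["img"][o[1]:o[1]+125,o[0]:o[0]+195],None,fx=k,fy=k,interpolation=cv2.INTER_CUBIC)
    for P in(W(poly),W([(31,-40),(-190,-40),(-190,40),(31,40)])):
        q=((proj(p,P)-o+.5)*k).astype(int);cv2.polylines(im,[q],True,(0,0,255),1)
    ims.append(im[:290] if p is pt else im)
im=np.vstack([cv2.resize(i,None,fx=.7,fy=.7) for i in ims]);print(im.shape);cv2.imwrite("pics/o1.png",ims[0]);cv2.imwrite("pics/o2.png",ims[1])
E
```

```text
[0] [0.5346 0.1703 1.2941] 1.84
[1] [0.5343 0.1727 1.2968] 1.86
[0, 1] [0.5346 0.1715 1.2955] 2.45
(553, 546, 3)
```

View pics/o1.png

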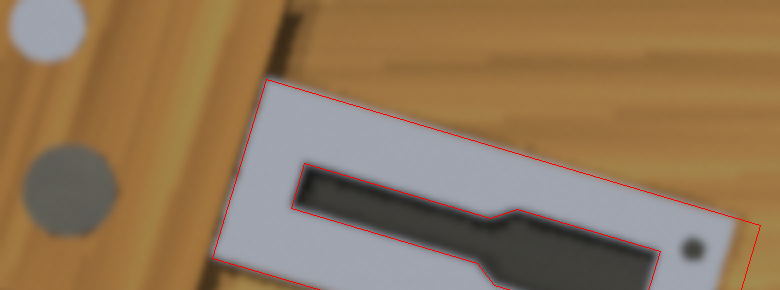

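View pics/o2.png

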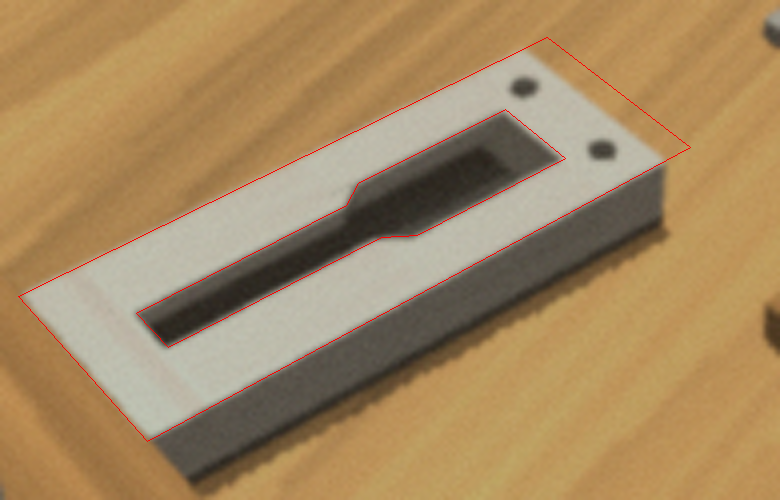

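Emit:
send_rows --increments '[21,-46,0,-0.031,21,-46,0,-0.031,21,-46,0,-0.031,21,-46,0,-0.031,21,-46,0,-0.031,21,-46,0,-0.031,21,-46,0,-0.031,21,-46,0,-0.031]' --fingers 0

```text
time: 1.5
eef_pos: [0.4267, 0.2028, 0.2318]
ee_rot: [-1.504, 0.53, -0.531]
force: [0.6, -0.3, -0.3]
gripper_width: 0.0426
```

Emit:
send_rows --increments '[21,-46,0,-0.031,21,-46,0,-0.031,21,-46,0,-0.031,21,-46,0,-0.031,21,-46,0,-0.031,21,-46,0,-0.031,21,-46,0,-0.031,9,-21,0,-0.031]'

```text
time: 2.3
eef_pos: [0.5819, -0.1391, 0.2316]
ee_rot: [-1.447, 0.723, -0.727]
force: [-1.0, -0.5, 0.2]
gripper_width: 0.0431
```

Emit:
send_rows --increments '[10,-23,0,0,10.5,-23.5,0,0,0,0,-25,0,0,0,-25,0,0,0,-25,0,0,0,-25,0,0,0,0,0,0,0,0,0]'

```text
time: 3.1
eef_pos: [0.6007, -0.1813, 0.1312]
ee_rot: [-1.448, 0.722, -0.721]
force: [-0.0, 0.1, 0.2]
gripper_width: 0.043
```

```bash
python3 - <<'E'
from h import *
s=state();M=R.from_rotvec(s["ee_rot"]).as_matrix();print(s["eef_pos"],M.round(3),"jaw",np.arctan2(M[1,2],M[0,2]))
ims=[]
st=np.array([.6045,-.1895]);y=2.215
u=np.array([np.cos(y),np.sin(y)]);v=np.array([-u[1],u[0]])
for n,o in(("top",(370,160)),("side",(300,120))):
    p=get_image(n);k=4
    im=cv2.resize(p["img"][o[1]:o[1]+110,o[0]:o[0]+100],None,fx=k,fy=k,interpolation=cv2.INTER_CUBIC)
    for z in(.028,.074):
        q=[np.r_[st+a*.025*u+b*.007*v,z] for a,b in((1,1),(1,-1),(-1,-1),(-1,1))]
        cv2.polylines(im,[((proj(p,q)-o+.5)*k).astype(int)],True,(0,0,255),1)
    e=s["eef_pos"];q=proj(p,[e]);cv2.circle(im,tuple(((q[0]-o+.5)*k).astype(int)),3,(0,255,0),1)
    ims.append(im)
cv2.imwrite("pics/g1.png",np.hstack(ims))
E
```

```text
[ 0.60068957 -0.18129906  0.13115038] [[ 0.602 -0.001  0.798]
 [-0.798  0.     0.602]
 [-0.001 -1.    -0.001]] jaw 0.6460128724630265
```

View pics/g1.png

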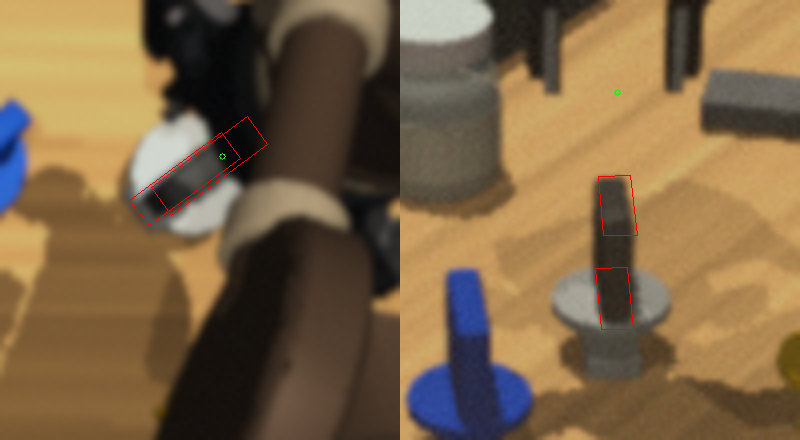

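Emit:
send_rows --increments '[4,-8,0,0,0,0,-25,0,0,0,-25,0,0,0,-20,0,0,0,0,0,0,0,0,0,0,0,0,0,0,0,0,0]'

```text
time: 4.0
eef_pos: [0.6064, -0.19, 0.0633]
ee_rot: [-1.447, 0.719, -0.724]
force: [0.2, -0.7, -0.3]
gripper_width: 0.0427
```

```bash
cat > look.py <<'E'
import sys
from h import *
s=state();M=R.from_rotvec(s["ee_rot"]).as_matrix();print(s["eef_pos"].round(4),"jaw",np.arctan2(M[1,2],M[0,2]).round(4),s["force"].round(1),s["gripper_width"],s["time"])
x0,y0,w,h=map(int,sys.argv[2:6]);k=min(780/w,580/h)
p=get_image(sys.argv[1]);cv2.imwrite(sys.argv[6],cv2.resize(p["img"][y0:y0+h,x0:x0+w],None,fx=k,fy=k,interpolation=cv2.INTER_CUBIC))
E
python3 look.py side 290 110 140 110 pics/g2.png
```

```text
[ 0.6064 -0.19    0.0633] jaw 0.646 [ 0.2 -0.7 -0.3] 0.042683500701675384 4.0
```

View pics/g2.png

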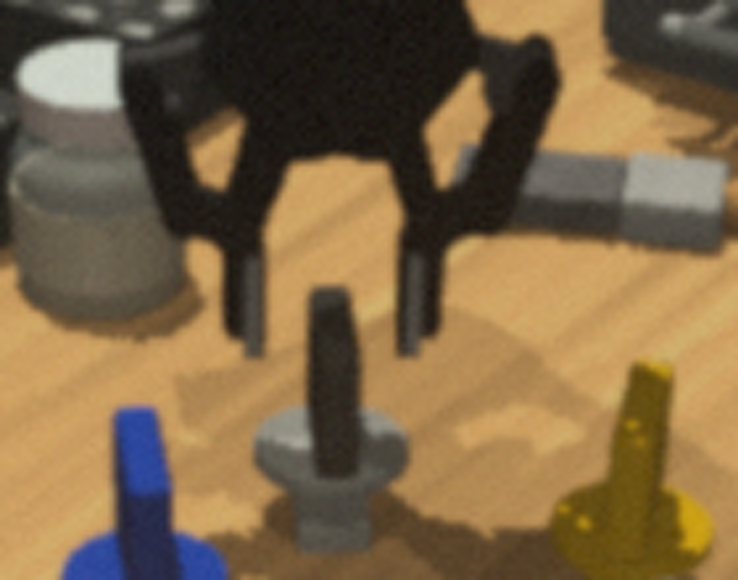

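The jaws straddle the bar: tips at crop x 255 and 400, bar at about 332. I'll descend and grip.

Emit:
send_rows --increments '[-1,0.5,-12,0,0,0,-11,0,0,0,0,0,0,0,0,0,0,0,0,0,0,0,0,0,0,0,0,0,0,0,0,0]'

```text
time: 4.85
eef_pos: [0.6041, -0.1889, 0.0386]
ee_rot: [-1.448, 0.721, -0.722]
force: [0.6, 0.6, 0.6]
gripper_width: 0.0427
```

Emit:
send_rows --increments '[0,0,0,0,0,0,0,0,0,0,0,0,0,0,0,0,0,0,0,0,0,0,0,0,0,0,0,0,0,0,0,0]' --fingers -1 --squeeze 50

```text
time: 5.65
eef_pos: [0.604, -0.1889, 0.0385]
ee_rot: [-1.448, 0.721, -0.722]
force: [0.7, -0.5, 2.3]
gripper_width: 0.013
```

```bash
python3 look.py side 290 110 140 110 pics/g3.png
```

```text
[ 0.604  -0.1889  0.0385] jaw 0.646 [ 0.7 -0.5  2.3] 0.013014770092829248 5.65
```

View pics/g3.png

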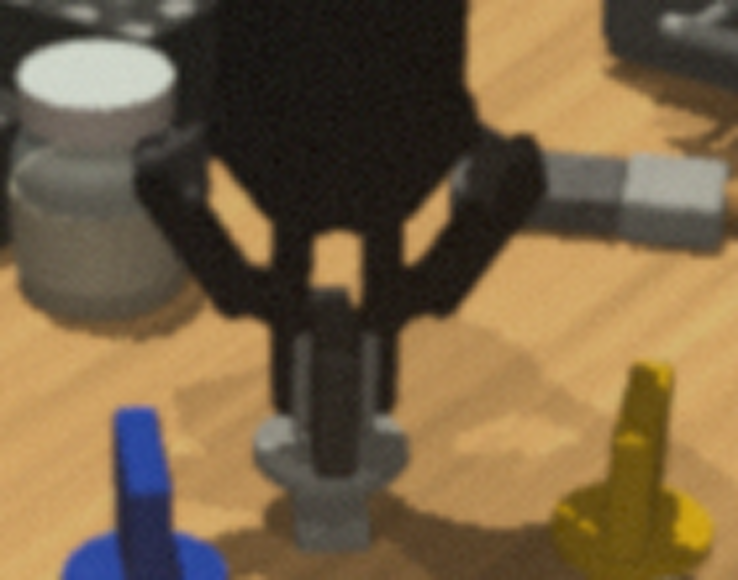

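Emit:
send_rows --increments '[0,0,20,0,0,0,35,0,0,0,30,0,0,0,15,0,-10,25,0,-0.1,-15,35,0,-0.12,-15,35,0,-0.12,-15,35,0,-0.12]'

```text
time: 6.5
eef_pos: [0.5469, -0.0576, 0.1368]
ee_rot: [-1.29, 1.078, -1.074]
force: [0.7, 0.9, -2.7]
gripper_width: 0.0134
```

Emit:
send_rows --increments '[-15,35,0,-0.12,-15,35,0,-0.12,-12,30,0,-0.12,-5,15,0,-0.1,0,0,0,0,0,0,0,0,0,0,0,0,0,0,0,0]'

```text
time: 7.3
eef_pos: [0.5022, 0.0552, 0.1381]
ee_rot: [-1.067, 1.409, -1.409]
force: [0.6, -0.5, -2.3]
gripper_width: 0.0135
```

```bash
python3 look.py side 190 150 210 156 pics/g4.png
```

```text
[0.5022 0.0552 0.1381] jaw -0.2746 [ 0.6 -0.5 -2.3] 0.013496751783458596 7.3
```

View pics/g4.png

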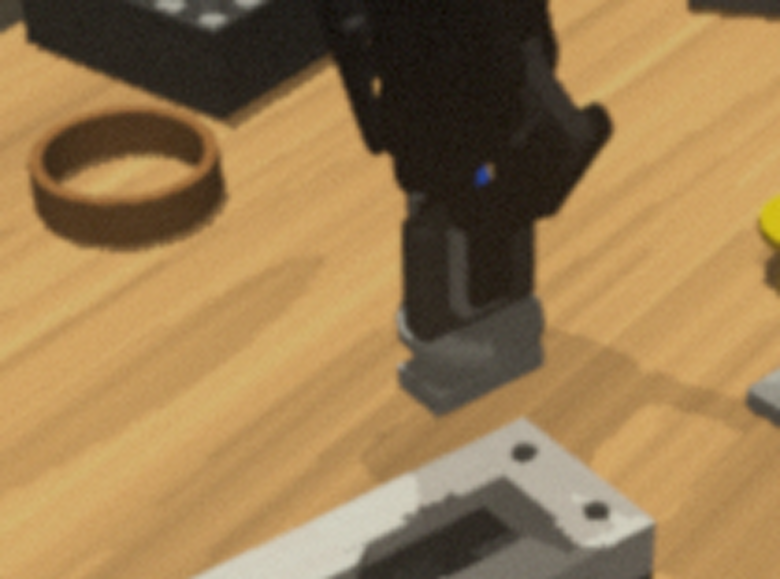

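```bash
cat > ov.py <<'E'
import sys
from h import *
# overlay stud model at tcp(+offset along handle) and rail
off=float(sys.argv[1]);x0,y0,w,h=map(int,sys.argv[2:6])
s=state();M=R.from_rotvec(s["ee_rot"]).as_matrix();e=s["eef_pos"];jaw=np.arctan2(M[1,2],M[0,2]);print(e.round(4),jaw.round(4),s["force"].round(1),s["time"])
cname=sys.argv[7]
y=jaw+np.pi/2;u=np.array([np.cos(y),np.sin(y)]);v=np.array([-u[1],u[0]])
o=e[:2]+off*u;z0=e[2]-.0385
p=get_image(cname);k=min(780/w,580/h)
im=cv2.resize(p["img"][y0:y0+h,x0:x0+w],None,fx=k,fy=k,interpolation=cv2.INTER_CUBIC)
def pl(P,c):cv2.polylines(im,[((proj(p,P)-(x0,y0)+.5)*k).astype(int)],True,c,1)
for z in(0,.01):pl([np.r_[o+a*.024*u+b*.012*v,z0+z] for a,b in((1,1),(1,-1),(-1,-1),(-1,1))],(0,0,255))
for z in(.022,.028):pl([np.r_[o+.026*np.cos(t)*u+.026*np.sin(t)*v,z0+z] for t in np.linspace(0,6.28,40)],(0,255,0))
cv2.imwrite(sys.argv[6],im)
E
python3 ov.py 0 270 200 90 67 pics/v1.png side
```

```text
[0.5022 0.0553 0.1382] -0.2749 [-0.3 -0.4 -3. ] 7.35
```

View pics/v1.png

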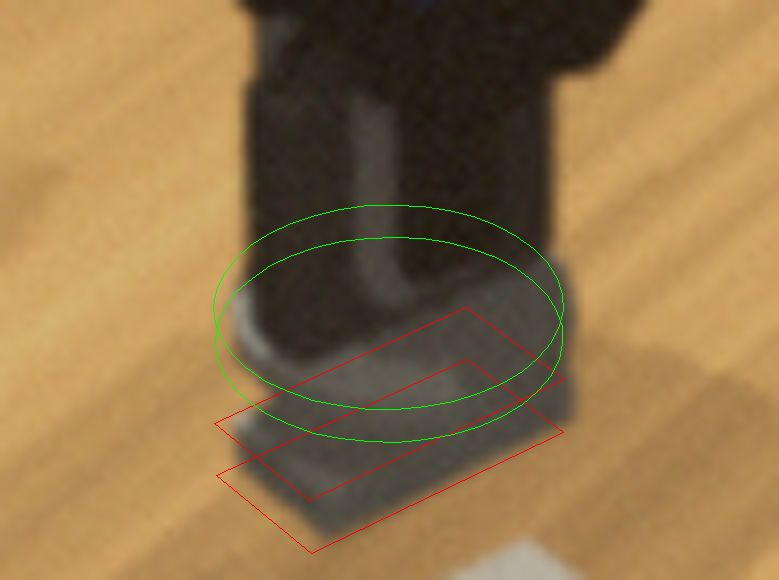

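The stud sits about 3 mm towards rail −x from the TCP, with lateral error near 0. I'll shift and descend in stages.

Emit:
send_rows --increments '[1,4,0,0,0,0,-25,0,0,0,-25,0,0,0,-8,0,0,0,0,0,0,0,0,0,0,0,0,0,0,0,0,0]'

```text
time: 8.2
eef_pos: [0.504, 0.0602, 0.0815]
ee_rot: [-1.065, 1.406, -1.409]
force: [0.4, 0.4, -2.5]
gripper_width: 0.0135
```

```bash
python3 ov.py -0.003 250 210 120 90 pics/v2.png side;python3 ov.py -0.003 220 190 120 90 pics/v2t.png top
```

```text
[0.504  0.0602 0.0815] -0.274 [ 0.4  0.4 -2.5] 8.2
[0.5038 0.0602 0.0814] -0.274 [ 0.5  0.4 -2.3] 8.25
```

View pics/v2.png

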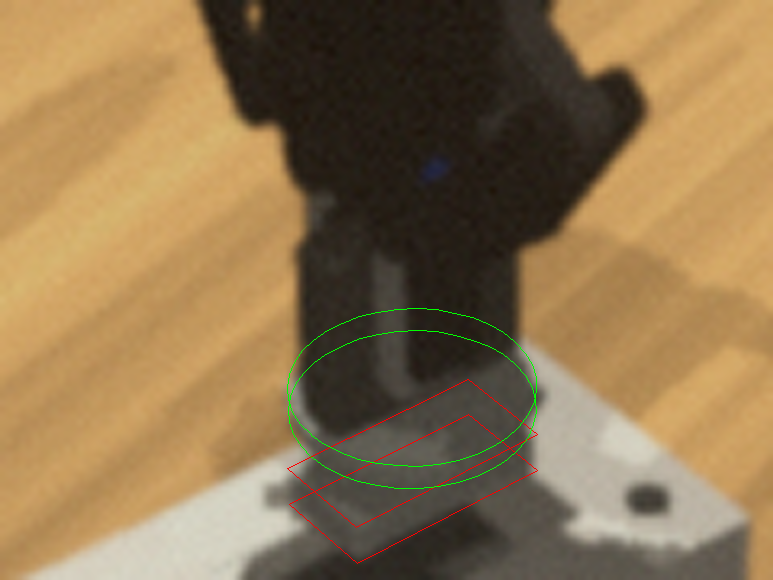

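View pics/v2t.png

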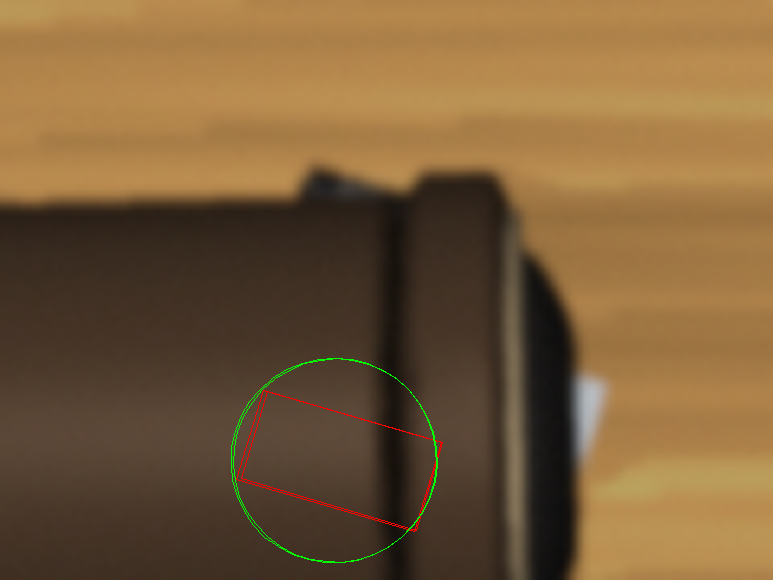

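Emit:
send_rows --increments '[-1.2,0,0,0,0,0,-6,0,0,0,-5,0,0,0,-4,0,0,0,-4,0,0,0,0,0,0,0,0,0,0,0,0,0]'

```text
time: 9.1
eef_pos: [0.5019, 0.0601, 0.0614]
ee_rot: [-1.067, 1.408, -1.408]
force: [0.6, -0.1, -2.8]
gripper_width: 0.0134
```

```bash
python3 ov.py -0.003 250 210 120 90 pics/v3.png side
```

```text
[0.5019 0.0601 0.0614] -0.274 [ 0.6 -0.1 -2.8] 9.1
```

View pics/v3.png

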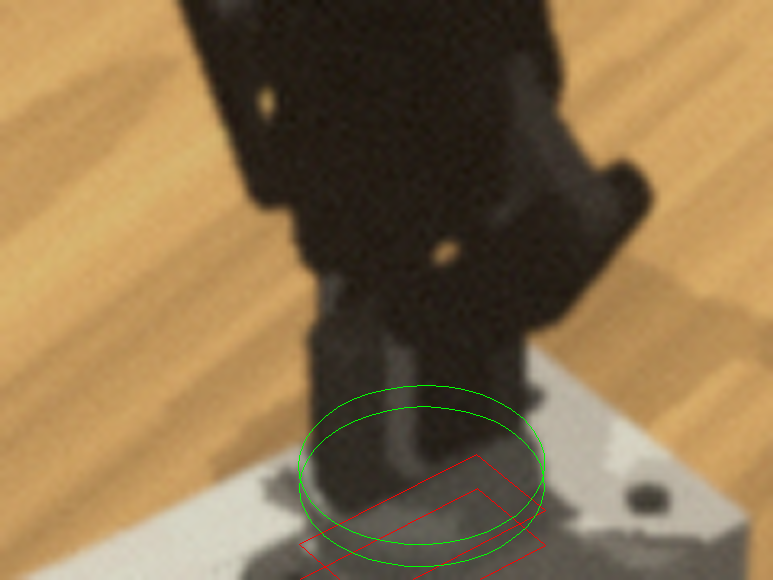

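Force is unchanged with the head about 7 mm into the opening. I'll continue down to just above seated.

Emit:
send_rows --increments '[0,0,-4,0,0,0,-3,0,0,0,-3,0,0,0,-2.5,0,0,0,0,0,0,0,0,0,0,0,0,0,0,0,0,0]'

```text
time: 9.95
eef_pos: [0.5018, 0.0602, 0.0489]
ee_rot: [-1.067, 1.408, -1.408]
force: [-0.5, 0.4, -1.4]
gripper_width: 0.0134
```

```bash
python3 ov.py -0.003 250 220 120 90 pics/v4.png side
```

```text
[0.5018 0.0602 0.0489] -0.274 [-0.5  0.4 -1.4] 9.95
```

View pics/v4.png

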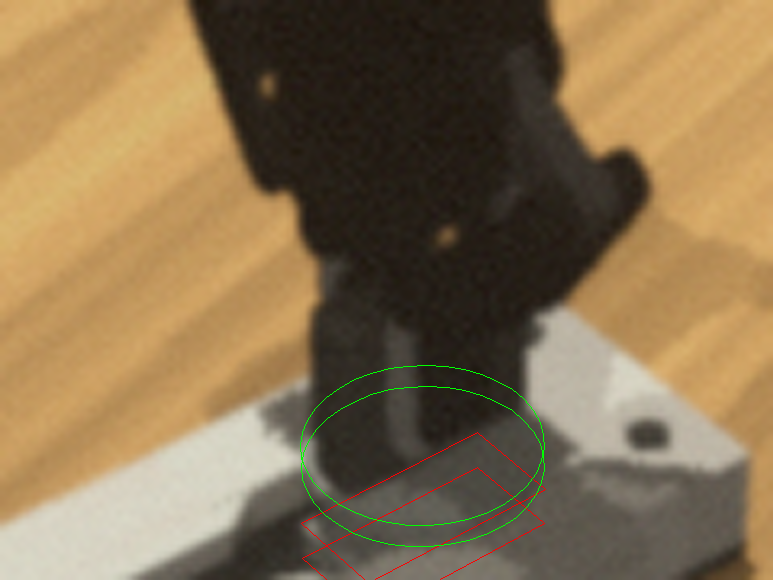

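Emit:
send_rows --increments '[1.5,5,-1,0,3,10,0,0,3,10,0,0,3,10,0,0,3,10,0,0,3,10,0,0,3,10,0,0,3,10,0,0]'

```text
time: 10.8
eef_pos: [0.5244, 0.1362, 0.0477]
ee_rot: [-1.067, 1.408, -1.408]
force: [-0.3, -0.1, -1.7]
gripper_width: 0.0134
```

Emit:
send_rows --increments '[2.5,8,0,0,2,8,0,0,1.5,5,0,0,0,0,0,0,0,0,0,0,0,0,0,0,0,0,0,0,0,0,0,0]'

```text
time: 11.6
eef_pos: [0.5301, 0.1558, 0.0478]
ee_rot: [-1.067, 1.409, -1.408]
force: [-0.2, 0.7, -2.4]
gripper_width: 0.0134
```

```bash
python3 ov.py -0.003 170 240 160 120 pics/v5.png side
```

```text
[0.5301 0.1558 0.0478] -0.2745 [-0.2  0.7 -2.4] 11.6
```

View pics/v5.png

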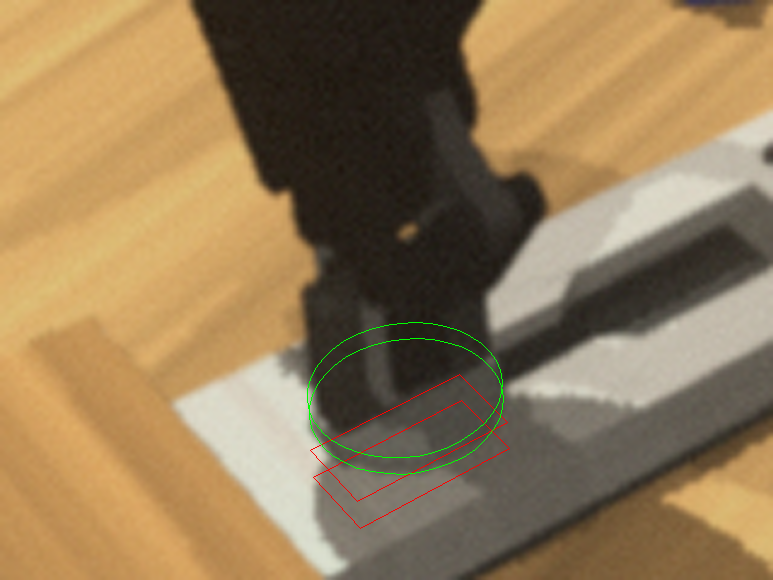

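Emit:
send_rows --increments '[1.1,3.9,0,0,1.1,3.9,0,0,1.1,3.9,0,0,0.6,2,0,0,0.3,1,0,0,0,0,0,0,0,0,0,0,0,0,0,0]'

```text
time: 12.45
eef_pos: [0.5343, 0.1707, 0.0477]
ee_rot: [-1.067, 1.408, -1.408]
force: [0.1, -1.1, -2.4]
gripper_width: 0.0129
```

```bash
python3 -c "
from station import *
s=state();print(s['eef_pos'],s['force'])"
```

```text
[0.5342671  0.1707299  0.04772558] [ 0.0987524  -1.07106016 -2.37838573]
```

Emit:
send_rows --increments '[0.3,1,0,0,0,0,0,0,0.3,1,0,0,0,0,0,0,0.3,1,0,0,0,0,0,0,0,0,0,0,0,0,0,0]'

```text
time: 13.25
eef_pos: [0.5352, 0.1738, 0.0478]
ee_rot: [-1.067, 1.408, -1.408]
force: [0.5, -0.4, -2.3]
gripper_width: 0.0133
```

```bash
python3 ov.py -0.003 170 250 120 90 pics/v6.png side
```

```text
[0.5352 0.1738 0.0478] -0.274 [ 0.5 -0.4 -2.3] 13.25
```

View pics/v6.png

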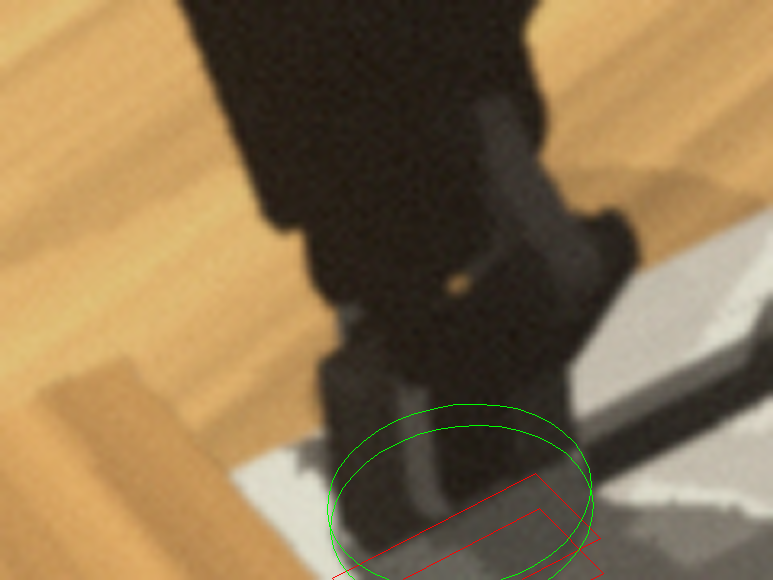

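Emit:
send_rows --increments '[0.3,1,0,0,0,0,0,0,0.3,1,0,0,0,0,0,0,0.3,1,0,0,0,0,0,0,0,0,0,0,0,0,0,0]'

```text
time: 14.1
eef_pos: [0.5359, 0.1761, 0.0477]
ee_rot: [-1.069, 1.408, -1.409]
force: [-2.0, -5.5, -0.2]
gripper_width: 0.0132
```

Contact with the closed end: force is about −6 N along the slot and the TCP has stalled. Now the quarter turn, pivoting about the stud axis.

Emit:
send_rows --increments '[-0.4,0,0,0.143,-0.4,0,0,0.143,-0.4,0,0,0.143,-0.4,0,0,0.143,-0.35,-0.25,0,0.143,-0.35,-0.25,0,0.143,-0.35,-0.25,0,0.143,-0.35,-0.25,0,0.143]'

```text
time: 14.9
eef_pos: [0.5344, 0.174, 0.0479]
ee_rot: [-1.504, 0.54, -0.546]
force: [3.2, -9.4, -2.6]
gripper_width: 0.013
```

Emit:
send_rows --increments '[-0.2,-0.35,0,0.143,-0.2,-0.35,0,0.143,-0.2,-0.35,0,0.141,0,0,0,0,0,0,0,0,0,0,0,0,0,0,0,0,0,0,0,0]'

```text
time: 15.7
eef_pos: [0.5339, 0.1725, 0.0479]
ee_rot: [-1.564, 0.212, -0.216]
force: [1.6, -9.5, -2.3]
gripper_width: 0.0135
```

```bash
python3 ov.py -0.003 170 250 120 90 pics/v7.png side;python3 ov.py -0.003 140 170 140 105 pics/v7t.png top
```

```text
[0.5339 0.1725 0.0479] 1.2984 [ 1.6 -9.5 -2.3] 15.7
[0.5338 0.1725 0.0479] 1.2985 [ 2.5 -9.1 -2.9] 15.75
```

View pics/v7.png

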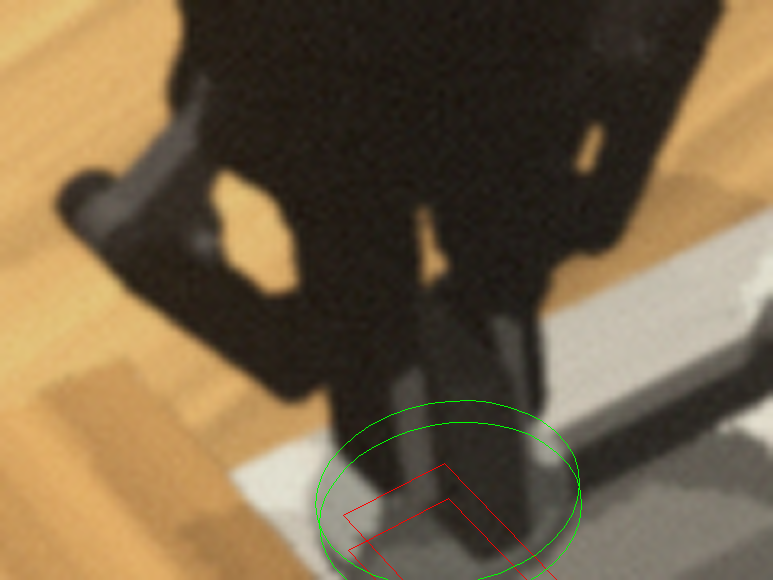

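View pics/v7t.png

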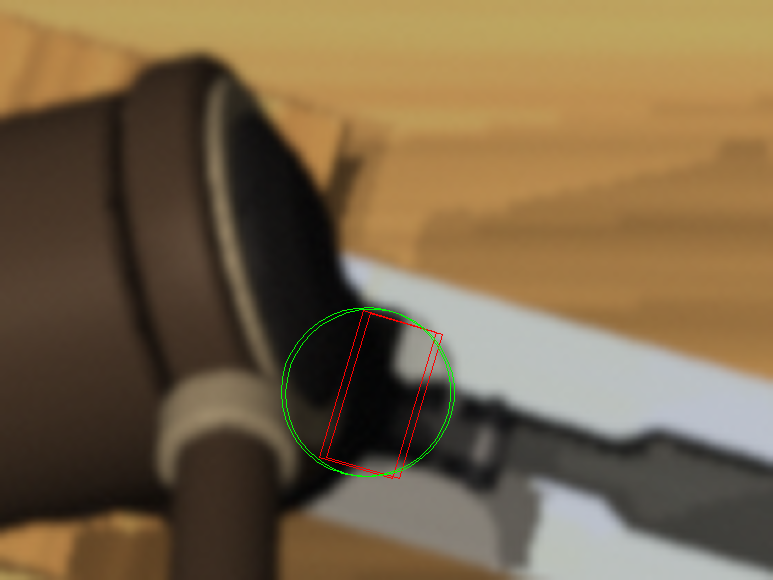

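Turned a quarter, and still pressing about 9 N against the closed end. Lowering until the flange rests.

Emit:
send_rows --increments '[0,0,-0.5,0,0,0,0,0,0,0,-0.5,0,0,0,0,0,0,0,-0.5,0,0,0,0,0,0,0,0,0,0,0,0,0]'

```text
time: 16.6
eef_pos: [0.5335, 0.1726, 0.0469]
ee_rot: [-1.564, 0.213, -0.215]
force: [0.7, -9.9, 2.3]
gripper_width: 0.0131
```

Seated: Fz went from −2.4 to +2.3 N and z stalled. Releasing with a partial opening.

Emit:
send_rows --increments '[0,0,0,0,0,0,0,0,0,0,0,0,0,0,0,0,0,0,0,0,0,0,0,0,0,0,0,0,0,0,0,0]' --fingers 0

```text
time: 17.4
eef_pos: [0.5325, 0.1749, 0.0462]
ee_rot: [-1.56, 0.215, -0.215]
force: [0.6, 0.2, 0.4]
gripper_width: 0.0426
```

```bash
python3 ov.py -0.003 170 250 120 90 pics/v8.png side
```

```text
[0.5325 0.1749 0.0462] 1.2971 [0.6 0.2 0.4] 17.4
```

View pics/v8.png

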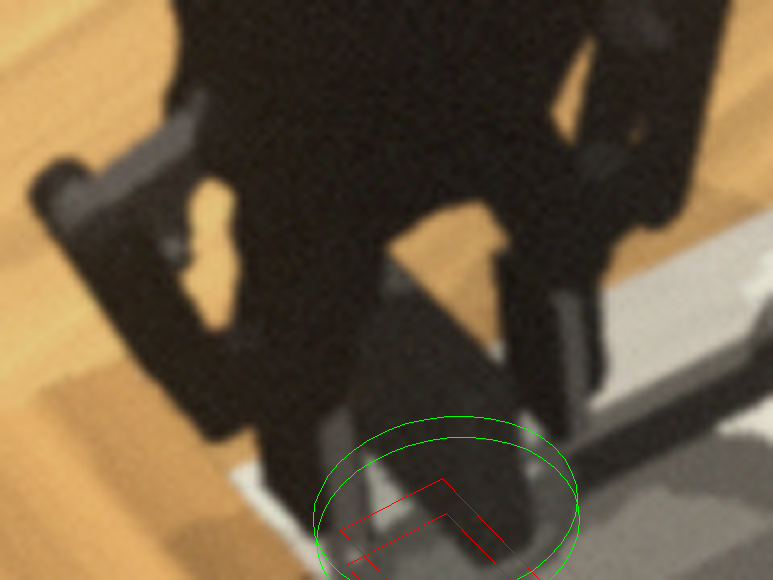

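Both fingers are clear of the bar. Rising straight up, then away.

Emit:
send_rows --increments '[0,-1,10,0,0,0,20,0,0,0,30,0,0,0,35,0,0,0,35,0,0,0,30,0,0,0,0,0,0,0,0,0]'

```text
time: 18.25
eef_pos: [0.5331, 0.1738, 0.2077]
ee_rot: [-1.559, 0.213, -0.217]
force: [0.1, 1.1, 0.4]
gripper_width: 0.0428
```

Emit:
send_rows --increments '[-30,40,0,0,-30,40,0,0,-30,40,0,0,-30,40,0,0,-30,40,0,0,-30,40,0,0,-30,40,0,0,-20,30,0,0]'

```text
time: 19.05
eef_pos: [0.2993, 0.4845, 0.2041]
ee_rot: [-1.563, 0.216, -0.212]
force: [0.9, -0.0, 0.1]
gripper_width: 0.0427
```

```bash
python3 look.py side 170 240 160 120 pics/f1.png; python3 look.py top 140 190 160 120 pics/f1t.png;  python3 look.py top 0 0 640 480 pics/f1full.png
```

```text
[0.2993 0.4845 0.2041] jaw 1.2987 [ 0.9 -0.   0.1] 0.042668728940522115 19.05
[0.297  0.4886 0.2044] jaw 1.3005 [-1.2  2.9  0.7] 0.04278601083444822 19.1
[0.2989 0.486  0.2043] jaw 1.3022 [ 0.2 -0.7 -0.1] 0.04256100881006414 19.15
```

View pics/f1.png

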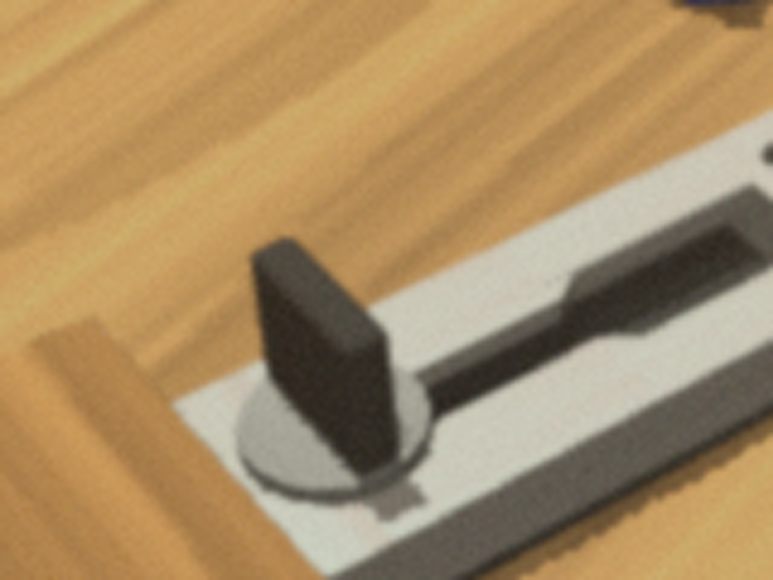

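View pics/f1t.png

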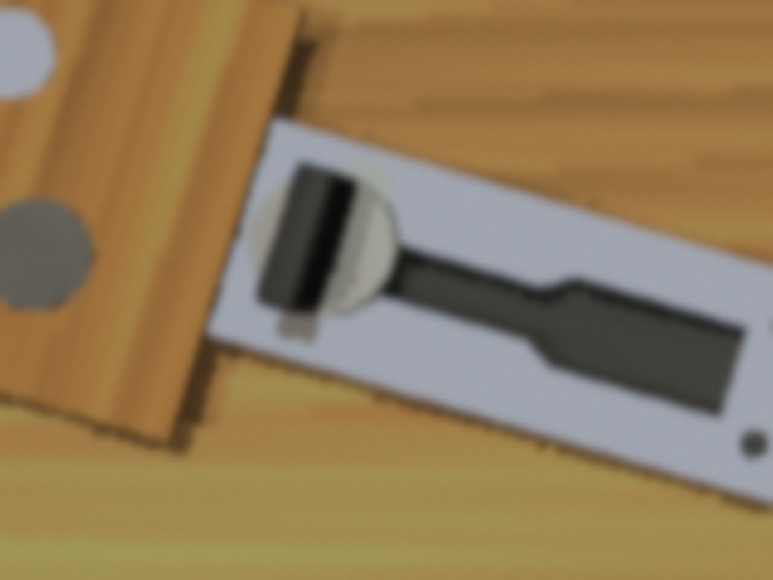

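View pics/f1full.png

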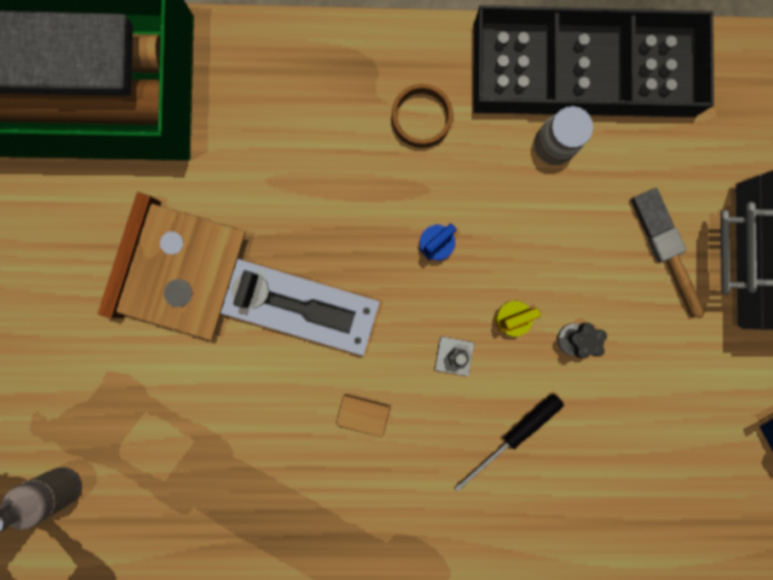

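```bash
python3 - <<'E'
from h import *
pt=get_image("top");ps=get_image("side")
k=580/120
def rr(P,ref):
    d=P[:2]-ref[:2];c,s=np.cos(ref[2]),np.sin(ref[2]);return (np.array([c*d[0]+s*d[1],-s*d[0]+c*d[1]])*1e3).round(1)
T=(.5346,.1703,1.2941);S=(.5343,.1727,1.2968)
g=lambda u,v:(u/k+140-.4,v/k+190-.4)
print("top flange",rr(ray(pt,g(324,239),.036),T))
h=lambda u,v:(u/k+170-.4,v/k+240-.4)
print("side flange",rr(ray(ps,h(335,430),.036),S), "handle top",rr(ray(ps,h(320,293),.082),S))
a,b=ray(pt,g(326,172),.082),ray(pt,g(280,305),.082);d=a-b;print("yaw rel rail deg",np.degrees(np.arctan2(d[1],d[0])-T[2]),np.linalg.norm(d))
# expected flange outline & handle at ideal pose
for p,o,f,ref in((pt,(140,190),"pics/f2t.png",T),(ps,(170,240),"pics/f2.png",S)):
    im=cv2.resize(p["img"][o[1]:o[1]+120,o[0]:o[0]+160],None,fx=k,fy=k,interpolation=cv2.INTER_CUBIC)
    c,s=np.cos(ref[2]),np.sin(ref[2]);w=lambda x,y,z:[ref[0]+c*x-s*y,ref[1]+s*x+c*y,z]
    for P in([w(.026*np.cos(t),.026*np.sin(t),.036) for t in np.linspace(0,6.28,50)],[w(a*.007,b*.025,.082) for a,b in((1,1),(1,-1),(-1,-1),(-1,1))]):
        cv2.polylines(im,[((proj(p,P)-o+.5)*k).astype(int)],True,(0,0,255),1)
    cv2.imwrite(f,im)
E
```

```text
top flange [ 1.5 -4.4]
side flange [2.  0.5] handle top [ 0.3 -1.8]
yaw rel rail deg -91.96352808087549 0.04678428988944278
```

View pics/f2t.png

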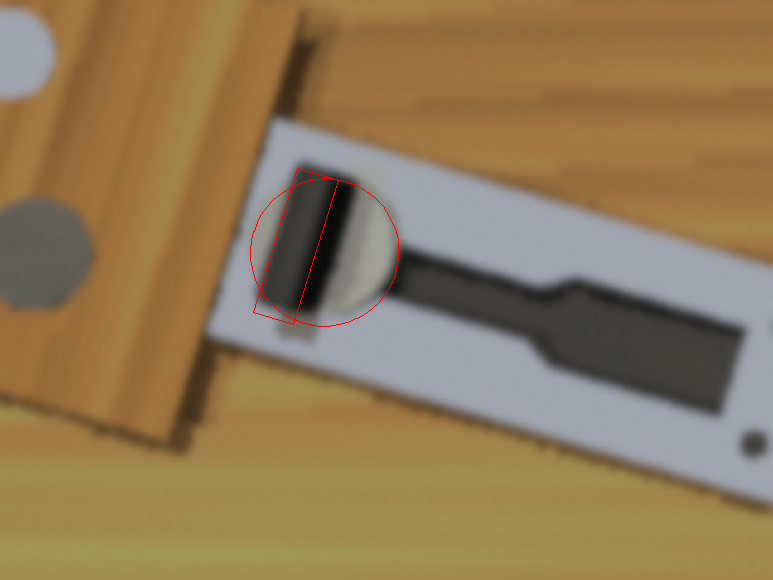

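View pics/f2.png

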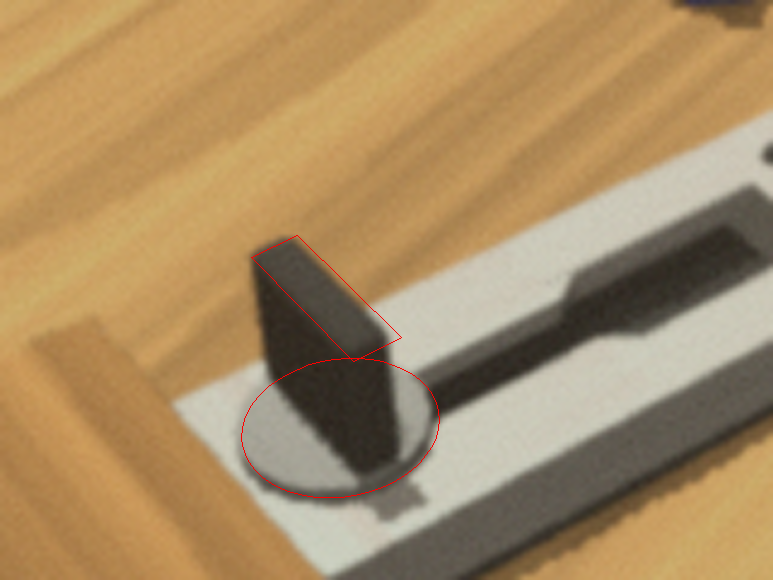

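The stud matches the ideal outline to within about 1–2 mm along the slot. It is upright, crosswise and on the rail, and the bystanders are unmoved. Handing in.

```bash
python3 -c "
from station import *
print(sign_off())"
```

```text
the job is handed in; nothing more can be done
None
```

The grey stud with the dark bar handle is standing upright in the T-slot, locked crosswise at the closed end, and I've handed the job in at about 19 s of the 48 s allowed. I lowered its head into the wide opening with no contact force. I then slid it along until it met the closed end (about 6 N), turned it a quarter turn, and lowered it until the flange rested. Last I let go and moved the arm well clear.

**What the last pictures showed:**
- **Position along the slot:** both views put the stud within about 2 mm of the ideal spot.
- **Turn:** the handle lies crosswise, about 92° to the slot by my reading.
- **Flange:** it sits on the rail. When I lowered the stud, it stopped and the vertical force rose by about 5 N.
- **Other studs:** the hex and star studs, and the blue and yellow look-alikes, still stand in their places.

**What disagreed:** the two cameras differ on how far the stud sits sideways in the slot. The side view gives between −2 and +0.5 mm. My rough top-view reading, with part of the flange hidden, gives −4 mm. Both are within the neck's ±5 mm of free play.

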